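# Open the push-and-turn cap of the sanitiser-tablet bottle at a pretzel stall

### The arm

A 7-joint arm with a two-finger parallel gripper is mounted at the origin on the work surface. World frame = base frame: x ahead of the robot, y to its left, z up, the work surface at z = 0. Lengths are in m, angles in rad, forces in N, time in s.
With the tool pointing down it reaches from about 0.425 to 0.925 m from the base axis. Payload 6.8 kg.
Tool frame: the origin (TCP) lies on the centre line of the jaws, within the pads' length; the fingertips stand 25 mm ahead of it and the grasp point (between the pads) lies 6 mm ahead of it; z points along the fingers, y is the line along which they close (so a half turn about z gives the same grasp; the last joint's range is limited). The gripper opens to 85 mm and grips with 20 to 120 N. Pads are 22 mm wide; open, the fingers measure 114 mm over their backs; the gripper's body (76 mm by 85 mm) begins 54 mm behind the grasp point. The pads swing forward as they close: fully open they stand 13 mm farther back than shut.
Start: joints at [-1.428, 0.477, 0.022, 1.555, -0.011, 1.109, -0.083], TCP at [0.168, 0.654, 0.256] pointing down, gripper open.
Joint ranges: [-2.96, 2.96], [-0.34, 2.1], [-1.41, 1.46], [0.24, 2.44], [-1.37, 4.51], [0.17, 1.92], [-2.96, 2.96]. Speed limits (rad/s): [2.39, 2.39, 3.14, 3.14, 3.14, 3.14, 3.14].

### API

Orientations are given as a rotation vector (axis times angle).
In Python, from bench import status, imaging, workorder gives the robot as it stands.
- The arm moves only by the tool send_rows, never from a script. Its argument "steps" is a list of rows, each an object of numbers: "dx", "dy", "dz": the shift along the tool's x, y, z in cm; "yaw": the turn about the tool's z in degrees; "gripper": the opening, from 0 (shut) to 1 (fully open). A call has 1 to 5 rows; each row is the pose to reach, as a shift and turn from the pose commanded when the call began, along the tool's axes at that moment; what a row does not reach only later rows make up. A row lasts 1/8 s, in which the tool goes at most 62.5 mm and 10.7 degrees, less where a joint would pass 70% of its speed; a pose out of reach is approached as far as the arm can. A call with a gripper value outside its range is refused whole. The fingers move at their own pace and stop on an object; "force" is the grip in N (left out, the last holds). Time passes only in rows, so rows that repeat a pose let the fingers close. It gives the time, the measured TCP pose, the force, the opening and the grip force at its end, in the units of the state.
- status.get_obs(): the state, without advancing time (a new reading comes with each control period).
- imaging.grab_frame(name): name is "side" or "top" or "wrist"; returns a dict with "color" (400x640x3 uint8, red, green, blue), "depth" (400x640 float32, m along the optical axis (not along the pixel's ray), 0 where there is no reading), "K" (3x3 intrinsics, pixels), "R" (3x3) and "t" (3): a world point X has camera coordinates R X + t. Camera axes: x right, y down, z forward; pixel columns grow to the right and rows downward; lengths in m; the calibration is good to about 2 mm. The wrist camera is an equidistant fisheye: a pixel r from the principal point sees the ray r / f radians off the axis. A picture is of the moment at which its call begins.
- workorder.hand_in(): hands the job in; it is judged then, once.
The state is a dict: "clock": time; "joints": joint angles; "qvel": joint speeds; "tau": joint torques, N m; "tcp_pos": TCP position; "orientation": TCP orientation; "contact_force": force on the tool from outside, world axes, zero at the start; "moment": the same for the moment, N m; "grip_width": finger opening in m; "gripper_force": force on a finger pad.
Only numpy, scipy, OpenCV 4.12 (cv2) and the standard library are available. Lean on these libraries where they do the work, as an engineer would, in place of code of your own. Each camera call takes 0.05 s, during which the arm holds its last target. There are 200 camera calls.

### The job

The wash-up tub needs sanitiser tablets, so open the tablet bottle, the tall square white one standing in the steel rack, which has a push-and-turn safety cap. Grip the cap, press it down, turn it anticlockwise (seen from above) while it is down until it is free, and lift it straight up; finish still gripping the cap, level and still, about 10 cm above the open mouth. The bottle stays standing on the floor of its bay, and the other things in and beside the rack stay where they are.

Things in the scene. Friction and masses are not known exactly. Their poses are not given: they have to be found in the camera images.
- rack: Stainless steel bottle rack screwed to the table: three square bays in a row along its y, 77 mm apart (centres at y = -77, 0, +77 mm), each 74 mm square inside, walls 3 mm thick and 70 mm high over the table, floor 3 mm thick. Origin: centre of its underside on the table; z up.
- bottle: Sanitiser-tablet bottle, white plastic, 0.3 to 0.6 kg, loose in one of the three bays (which one varies), the tallest thing in the rack: square body 71 x 71 mm, 104 mm high, shoulder sloping to 116 mm, round neck 40 mm across, rim at 148 mm. The bay keeps it from turning more than a few degrees. Origin: centre of its underside; z up, x and y square to its sides and to the rack's.
- mouth (a point): Centre of the rim of the bottle's neck, 148 mm above the bottle's underside.
- cap: White push-and-turn safety cap on the bottle: 59 mm across, 29 mm high, ribbed skirt, flat top, 40 g. Origin: centre of the lower edge of its skirt; z up through the top. Closed, that edge is 18 mm below the rim, 14 mm above the bottle's shoulder, and cap x lies along bottle x. Nothing else near stands higher than 115 mm over the table: there is room for the fingers all round.
- cap_top (a point): Centre of the cap's flat top, 29 mm above its lower edge. Closed, a springy liner inside holds the cap up with about 4 N, and 1.5 N more per mm pressed. The cap can neither turn nor lift until it is pressed 3.5 mm (about 10 N). Pressing 5 mm (about 12 N) is comfortable; at 7 mm it meets the rim and goes no further.
- tab (a point): Foot of one of three tabs inside the skirt, 24 mm out along cap x, at its lower edge. Each sits in a hooked lug on the neck. Held down, the cap turns only anticlockwise seen from above: past 35 degrees the tabs are clear of the hooks, about 60 degrees is the middle of the free gap, at 90 degrees they meet a stop. Between 35 and 90 degrees the cap lifts straight off.
- flask: Bystander: squat round grey bottle, 66 mm across, 105 mm high, loose in another bay. Origin: centre of its underside.
- jar: Bystander: squat round jar with a steel lid, 68 mm across, 85 mm high, loose in another bay. Origin: centre of its underside.
- shaker: Bystander: steel salt shaker, 68 mm across, 97 mm high, standing on the table past the rack's -y end. Origin: centre of its underside.
Things that resemble listed ones, but are neither listed nor needed, are in the scene too. Leave any blue look-alike of the bottle alone. Of the things that look like the cap, the smaller one is meant.

How it is judged:
By the outcome, as a careful person would: the job done as asked, in the order asked, and still so for the second after the job is handed in, while the arm keeps its last pose, push and grip.
It also fails if it takes over 35 s, if anything falls off the work surface, if the arm or the gripper's body presses on something with over 40 N, if the wrist force passes 120 N, or if a joint passes its speed limit or range.

## Working session

There is one attempt and no reset: what is moved stays moved. The work goes in short steps, Python scripts to look and compute and a tool call to move; the robot and the scene stay as the last step left them, time stands still between calls to the robot, and variables do not carry over. Pictures are saved under pics/ and viewed, at most 10 in all, crops included, and the job is handed in when it is done.

Besides the shell and the picture viewer there is one more tool, called as name(argument=value, ...) on one line, values as JSON. send_rows: Moves the arm, as the interface text tells. Its arguments: {"type":"object","properties":{"steps":{"type":"array"},"force":{"type":"number"}},"required":["steps"]}

```bash
ls; mkdir -p pics
python3 - <<'E'
from bench import status, imaging
import cv2,numpy as np
for n in("top","side"):
    f=imaging.grab_frame(n); np.savez(n+"0.npz",**f)
    cv2.imwrite(f"pics/{n}0.png",f["color"][:,:,::-1])
    print(n,f["K"].tolist(),np.round(f["R"],3).tolist(),f["t"])
o=status.get_obs(); print(o)
E
```

```text
pics
top [[387.2595483568238, 0.0, 326.2804455766703], [0.0, 387.2595483568238, 193.8448823004985], [0.0, 0.0, 1.0]] [[0.004, -1.0, 0.007], [-0.996, -0.005, -0.09], [0.09, -0.007, -0.996]] [0.0296586  0.56098914 0.82464997]
side [[389.5243805516838, 0.0, 318.6302691164861], [0.0, 389.5243805516838, 196.30861871694327], [0.0, 0.0, 1.0]] [[0.967, -0.255, -0.006], [-0.186, -0.689, -0.701], [0.174, 0.679, -0.713]] [-0.52363482  0.201415    0.66968995]
{'clock': 0.1, 'joints': array([-1.4280976 ,  0.47770989,  0.02237351,  1.55633112, -0.01150684,
        1.10931677, -0.08309659]), 'qvel': array([-0.00096826, -0.00156901,  0.00124521, -0.00216346, -0.00081939,
       -0.00091456,  0.00199384]), 'tau': array([ 3.69915302e-03, -5.97761929e+01,  1.61338024e+00, -2.81953132e+01,
        1.28166057e-02,  5.01972274e-03,  3.58174631e-06]), 'tcp_pos': array([0.16742285, 0.65340421, 0.25543764]), 'orientation': array([-3.92922712e-01, -3.11684402e+00,  2.56765211e-03]), 'contact_force': array([-0.51910645, -0.23058747,  0.0237673 ]), 'moment': array([-0.01260578, -0.00387613, -0.01127715]), 'gripper_force': 0.0, 'grip_width': 0.08508160079139261}
```

View pics/top0.png

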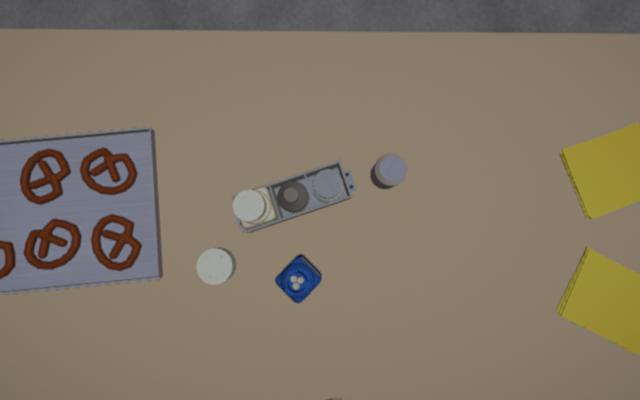

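View pics/side0.png

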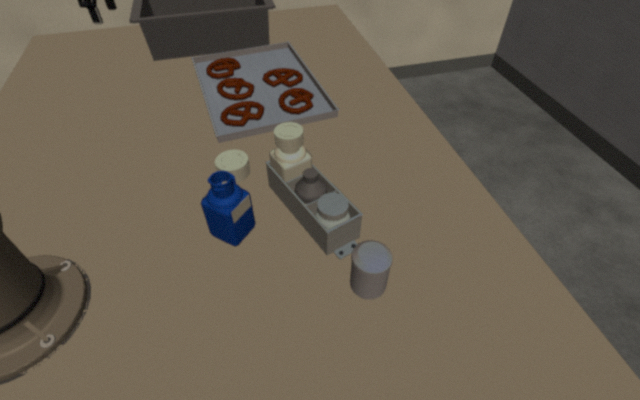

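The top view shows the bottle's white cap at about (250,206) in the rack's +y bay, with the grey flask at (293,196), the jar at (327,185) and the shaker at (390,170). The larger look-alike cap lies on the table at (215,266), beside the blue look-alike bottle at (298,279). The side view agrees: the cap is at (289,133).

```bash
cat > h.py <<'E'
import numpy as np
def world(f):
    K,R,t,d=f["K"],f["R"],f["t"],f["depth"]
    v,u=np.mgrid[:d.shape[0],:d.shape[1]]
    c=np.stack([(u-K[0,2])/K[0,0]*d,(v-K[1,2])/K[1,1]*d,d],-1)
    return (c-t)@R   # R^T(c-t)
E
python3 - <<'E'
import numpy as np,cv2
from h import world
for n,(u,v) in(("top",(250,206)),("side",(289,133))):
    f=dict(np.load(n+"0.npz")); P=world(f); d=f["depth"]
    near=np.zeros(d.shape,bool); near[v-40:v+40,max(u-40,0):u+40]=1
    m=near&(d>0)&(abs(P[...,2]-.162)<.008)
    c,r=cv2.minEnclosingCircle(np.argwhere(m)[:,::-1].astype(np.float32))
    q=P[m]; print(n,m.sum(),"px",c,r,"med",np.median(q,0),"mid",(q.min(0)+q.max(0))/2,np.ptp(q,axis=0))
    # circle fit in plane: ray through image centre of the hull to z=.162
    e=cv2.fitEllipse(cv2.convexHull(np.argwhere(m)[:,::-1].astype(np.int32)))
    ray=np.linalg.inv(f["K"])@[*e[0],1]; ray=f["R"].T@ray; C=-f["R"].T@f["t"]
    print("ellipse",e,"->",C+ray*(.162-C[2])/ray[2])
    if n=="top":
        m=(d>0)&(P[...,2]>.05)&(P[...,2]<.18); m[:150]=0; m[240:]=0; m[:,:225]=0; m[:,360:]=0
        r=cv2.minAreaRect((P[m][:,:2]*1000).astype(np.float32)); print("rack rect",r)
        m=(d>0)&(abs(P[...,2]-.07)<.006)&m
        r=cv2.minAreaRect((P[m][:,:2]*1000).astype(np.float32)); print("rim rect",r)
        print("table z",np.median(P[300:350,150:250,2]))
E
```

```text
top 800 px (248.91510009765625, 205.16981506347656) 16.230697631835938 med [0.52732801 0.17511022 0.16181744] mid [0.52855051 0.17549891 0.15980791] [0.05744383 0.05780336 0.01121412]
ellipse ((248.69239807128906, 205.0510711669922), (31.647323608398438, 32.06081771850586), 70.46958923339844) -> [0.52721824 0.17518609 0.162     ]
rack rect ((552.2606201171875, 103.6895523071289), (81.71815490722656, 237.23150634765625), 19.00811004638672)
rim rect ((552.2606201171875, 103.6895523071289), (81.71815490722656, 237.23150634765625), 19.00811004638672)
table z -0.00031185674309228487
side 487 px (288.32757568359375, 132.5) 14.748978614807129 med [0.52580502 0.17018959 0.16047002] mid [0.5264823  0.1752592  0.15861893] [0.05799423 0.06074701 0.00923756]
ellipse ((288.05780029296875, 132.06507873535156), (20.533756256103516, 30.41817855834961), 86.77019500732422) -> [0.52515866 0.16746185 0.162     ]
```

```bash
cat > plan.py <<'E'
import sys,numpy as np
from scipy.spatial.transform import Rotation as Ro
from bench import status
o=status.get_obs(); R=Ro.from_rotvec(o["orientation"]).as_matrix()
print("R",np.round(R,4).tolist(),"tcp",o["tcp_pos"],"j",np.round(o["joints"],2),"F",np.round(o["contact_force"],1),"w",o["grip_width"],o["clock"])
if len(sys.argv)>3: print("shift cm",100*R.T@(np.array(sys.argv[1:4],float)-o["tcp_pos"]))
E
python3 plan.py .527 .1755 .255
```

```text
R [[-0.9687, 0.2482, -0.0003], [0.2482, 0.9687, -0.0016], [-0.0001, -0.0016, -1.0]] tcp [0.16742285 0.65340421 0.25543764] j [-1.43  0.48  0.02  1.56 -0.01  1.11 -0.08] F [-0.5 -0.2  0. ] w 0.08508160079139261 0.1
shift cm [-46.69352518 -37.37092407   0.11065176]
```

send_rows(steps=[{"dx":-3,"dy":-2.4,"gripper":1},{"dx":-7,"dy":-5.6},{"dx":-11,"dy":-8.8},{"dx":-15,"dy":-12},{"dx":-19,"dy":-15.2}])

```text
validation failed for argument at $.st...
```

send_rows(steps=[{"dx":-4,"dy":-3.2},{"dx":-8,"dy":-6.4},{"dx":-12,"dy":-9.6},{"dx":-16,"dy":-12.8},{"dx":-20,"dy":-16}])

```text
validation failed for argument at $.st...
```

```bash
python3 plan.py .527 .1755 .255
```

```text
R [[-0.9687, 0.2482, -0.0003], [0.2482, 0.9687, -0.0016], [-0.0001, -0.0016, -1.0]] tcp [0.16742285 0.65340421 0.25543764] j [-1.43  0.48  0.02  1.56 -0.01  1.11 -0.08] F [-0.5 -0.2  0. ] w 0.08508160079139261 0.1
shift cm [-46.69352518 -37.37092407   0.11065176]
```

All keys are probably needed in every row.

send_rows(steps=[{"dx":-3,"dy":-2.4,"dz":0,"yaw":0,"gripper":1},{"dx":-7,"dy":-5.6,"dz":0,"yaw":0,"gripper":1},{"dx":-11,"dy":-8.8,"dz":0,"yaw":0,"gripper":1},{"dx":-15,"dy":-12,"dz":0,"yaw":0,"gripper":1},{"dx":-19,"dy":-15.2,"dz":0,"yaw":0,"gripper":1}])

```text
clock: 0.72
tcp_pos: [0.3146, 0.4578, 0.256]
orientation: [-0.393, -3.117, 0.001]
contact_force: [1.3, 0.2, 0.5]
grip_width: 0.0852
gripper_force: 0.0
```

send_rows(steps=[{"dx":-4,"dy":-3.2,"dz":0,"yaw":0,"gripper":1},{"dx":-8,"dy":-6.4,"dz":0,"yaw":0,"gripper":1},{"dx":-12,"dy":-9.6,"dz":0,"yaw":0,"gripper":1},{"dx":-16,"dy":-12.8,"dz":0,"yaw":0,"gripper":1},{"dx":-20,"dy":-16,"dz":0,"yaw":0,"gripper":1}])

```text
clock: 1.35
tcp_pos: [0.4685, 0.2533, 0.2561]
orientation: [-0.393, -3.117, 0.0]
contact_force: [1.0, -0.2, -0.0]
grip_width: 0.0855
gripper_force: 0.0
```

send_rows(steps=[{"dx":-3,"dy":-2.4,"dz":0,"yaw":0,"gripper":1},{"dx":-6,"dy":-4.6,"dz":0,"yaw":0,"gripper":1},{"dx":-7.6,"dy":-6.1,"dz":0,"yaw":0,"gripper":1},{"dx":-7.6,"dy":-6.1,"dz":0,"yaw":0,"gripper":1},{"dx":-7.6,"dy":-6.1,"dz":0,"yaw":0,"gripper":1}])

```text
clock: 1.98
tcp_pos: [0.5256, 0.178, 0.256]
orientation: [-0.391, -3.116, -0.0]
contact_force: [-0.1, 0.8, -0.5]
grip_width: 0.0854
gripper_force: 0.0
```

```bash
python3 plan.py .527 .1755 .152
python3 - <<'E'
from bench import imaging
import cv2,numpy as np
f=imaging.grab_frame("wrist"); np.savez("wrist1.npz",**f); cv2.imwrite("pics/wrist1.png",f["color"][:,:,::-1])
f=imaging.grab_frame("side"); np.savez("side1.npz",**f)
E
```

```text
R [[-0.969, 0.247, -0.001], [0.247, 0.969, 0.0003], [0.001, 0.0001, -1.0]] tcp [0.52561709 0.17797181 0.25596941] j [-0.66  0.28  0.27  1.86 -0.09  1.01  0.97] F [-0.1  0.8 -0.5] w 0.08536950621558735 1.975
shift cm [-0.20540618 -0.20589653 10.39673098]
```

View pics/wrist1.png

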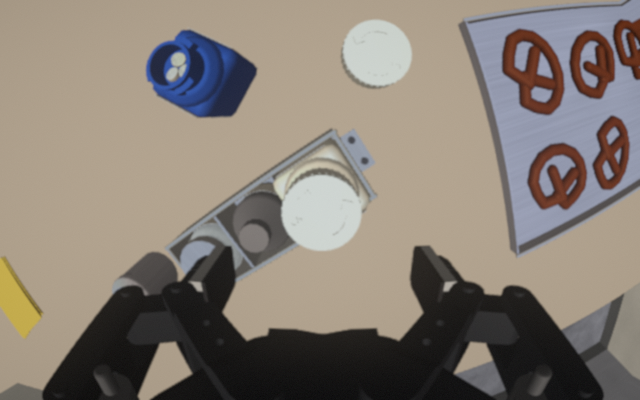

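The wrist view shows the cap at (321,212) straight ahead of the open fingers. I'll use it to cross-check the cap centre.

Run:
```python
import numpy as np,cv2
f=dict(np.load("wrist1.npz")); K,R,t=f["K"],f["R"],f["t"]
g=f["color"].astype(int); d=f["depth"]
print("d at cap",d[205,321],"C",-R.T@t)
m=(d>0)&(abs(d-d[205,321])<.006); m[:150]=0;m[270:]=0;m[:,:260]=0;m[:,380:]=0
h=cv2.convexHull(np.argwhere(m)[:,::-1].astype(np.int32)).reshape(-1,2).astype(float)
p=(h-K[:2,2])/[K[0,0],K[1,1]]; th=np.hypot(*p.T); ray=np.c_[p/th[:,None]*np.sin(th)[:,None],np.cos(th)]@R
C=-R.T@t; X=C+ray*((.162-C[2])/ray[:,2])[:,None]
print(m.sum(),"hull circle at z=.162 (mm)",cv2.minEnclosingCircle((X[:,:2]*1000).astype(np.float32)))
s=np.linalg.lstsq(np.c_[2*X[:,:2],np.ones(len(X))],(X[:,:2]**2).sum(1),rcond=None)[0]
print("lsq",s[:2],np.sqrt(s[2]+s[0]**2+s[1]**2))
```

```text
d at cap 0.22101176 C [0.46036598 0.19332383 0.37291425]
4252 hull circle at z=.162 (mm) ((525.385009765625, 175.56712341308594), 30.194137573242188)
lsq [0.52522229 0.17567059] 0.029030200583979652
```

send_rows(steps=[{"dx":-0.1,"dy":-0.2,"dz":1.5,"yaw":0,"gripper":1},{"dx":-0.1,"dy":-0.2,"dz":3,"yaw":0,"gripper":1},{"dx":-0.1,"dy":-0.2,"dz":4.5,"yaw":0,"gripper":1},{"dx":-0.1,"dy":-0.2,"dz":5.5,"yaw":0,"gripper":1},{"dx":-0.1,"dy":-0.2,"dz":5.5,"yaw":0,"gripper":1}])

```text
clock: 2.7
tcp_pos: [0.5263, 0.1745, 0.2002]
orientation: [-0.393, -3.115, 0.002]
contact_force: [0.4, -0.4, 1.3]
grip_width: 0.0853
gripper_force: 0.0
```

```bash
python3 plan.py .5262 .1757 .152
```

```text
R [[-0.9687, 0.2483, -0.0017], [0.2483, 0.9687, -0.001], [0.0014, -0.0014, -1.0]] tcp [0.52632266 0.17448892 0.20019921] j [-0.64  0.35  0.26  1.92 -0.11  0.89  0.99] F [ 0.4 -0.4  1.3] w 0.08529292805842278 2.7
shift cm [0.03500512 0.12083115 4.81981621]
```

send_rows(steps=[{"dx":0,"dy":0.1,"dz":1.2,"yaw":0,"gripper":1},{"dx":0,"dy":0.1,"dz":2.4,"yaw":0,"gripper":1},{"dx":0,"dy":0.1,"dz":3.6,"yaw":0,"gripper":1},{"dx":0,"dy":0.1,"dz":4.8,"yaw":0,"gripper":1},{"dx":0,"dy":0.1,"dz":4.8,"yaw":0,"gripper":1}])

```text
clock: 3.32
tcp_pos: [0.5264, 0.1754, 0.1521]
orientation: [-0.393, -3.115, 0.002]
contact_force: [-0.9, 0.5, 0.6]
grip_width: 0.0854
gripper_force: 0.0
```

send_rows(steps=[{"dx":0,"dy":0,"dz":0,"yaw":0,"gripper":0.6},{"dx":0,"dy":0,"dz":0,"yaw":0,"gripper":0.6},{"dx":0,"dy":0,"dz":0,"yaw":0,"gripper":0.5},{"dx":0,"dy":0,"dz":0,"yaw":0,"gripper":0.5},{"dx":0,"dy":0,"dz":0,"yaw":0,"gripper":0.5}], force=70)

```text
clock: 3.95
tcp_pos: [0.5275, 0.1761, 0.1538]
orientation: [0.393, 3.116, 0.001]
contact_force: [-0.7, 1.2, 4.1]
grip_width: 0.0579
gripper_force: 73.6
```

```bash
python3 plan.py .5262 .1757 .152;python3 - <<'E'
from bench import imaging
import cv2,numpy as np
f=imaging.grab_frame("side"); np.savez("side2.npz",**f)
w=imaging.grab_frame("wrist")
a=cv2.resize(f["color"][60:260,180:420],(480,400)); b=w["color"][50:350,140:500]
cv2.imwrite("pics/s2.png",np.hstack([a[:300],b])[:,:800,::-1])
E
```

```text
R [[-0.9688, 0.248, 0.0012], [0.248, 0.9688, 0.0008], [-0.001, 0.001, -1.0]] tcp [0.52754158 0.1760681  0.15377101] j [-0.63  0.41  0.24  1.95 -0.13  0.79  1.01] F [-0.7  1.2  4.1] w 0.05785605307780678 3.95
shift cm [ 0.12100652 -0.06911629  0.17691402]
```

View pics/s2.png

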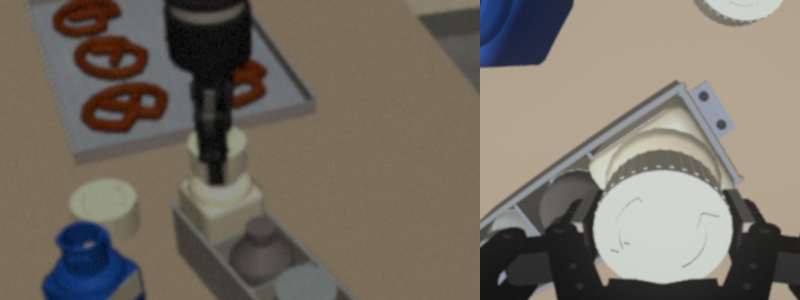

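The cap is gripped at the middle of the pads (right half, about (662,228)), with the fingertips clear of the shoulder. Next I'll press.

send_rows(steps=[{"dx":0,"dy":0,"dz":0.2,"yaw":0,"gripper":0.5},{"dx":0,"dy":0,"dz":0.3,"yaw":0,"gripper":0.5},{"dx":0,"dy":0,"dz":0.4,"yaw":0,"gripper":0.5},{"dx":0,"dy":0,"dz":0.5,"yaw":0,"gripper":0.5},{"dx":0,"dy":0,"dz":0.5,"yaw":0,"gripper":0.5}], force=80)

```text
clock: 4.68
tcp_pos: [0.5275, 0.1761, 0.1492]
orientation: [0.393, 3.116, 0.002]
contact_force: [-2.5, 1.2, 10.6]
grip_width: 0.0578
gripper_force: 85.1
```

send_rows(steps=[{"dx":0,"dy":0,"dz":0.1,"yaw":0,"gripper":0.5},{"dx":0,"dy":0,"dz":0.1,"yaw":0,"gripper":0.5},{"dx":0,"dy":0,"dz":0.1,"yaw":-4,"gripper":0.5},{"dx":0,"dy":0,"dz":0.1,"yaw":-8,"gripper":0.5},{"dx":0,"dy":0,"dz":0.1,"yaw":-12,"gripper":0.5}])

```text
clock: 5.3
tcp_pos: [0.5282, 0.1759, 0.1486]
orientation: [0.062, 3.139, 0.002]
contact_force: [-1.7, 0.9, 11.9]
grip_width: 0.0577
gripper_force: 85.5
```

```bash
python3 plan.py; python3 -c "
from bench import status
print(status.get_obs()['moment'])"
```

```text
R [[-0.9992, 0.0396, 0.0023], [0.0396, 0.9992, 0.0011], [-0.0023, 0.0012, -1.0]] tcp [0.52820058 0.17591969 0.14857136] j [-0.58  0.42  0.19  1.95 -0.11  0.78  1.2 ] F [-1.7  0.9 11.9] w 0.05773797587080224 5.3
[-0.02879293  0.1980098  -0.05813023]
```

send_rows(steps=[{"dx":0,"dy":0,"dz":0,"yaw":-5,"gripper":0.5},{"dx":0,"dy":0,"dz":0,"yaw":-10,"gripper":0.5},{"dx":0,"dy":0,"dz":0,"yaw":-15,"gripper":0.5},{"dx":0,"dy":0,"dz":0,"yaw":-20,"gripper":0.5},{"dx":0,"dy":0,"dz":0,"yaw":-25,"gripper":0.5}])

```text
clock: 5.92
tcp_pos: [0.5286, 0.1759, 0.1487]
orientation: [-0.619, 3.077, 0.001]
contact_force: [0.5, 0.5, 11.6]
grip_width: 0.0578
gripper_force: 85.5
```

send_rows(steps=[{"dx":0,"dy":0,"dz":0,"yaw":-5,"gripper":0.5},{"dx":0,"dy":0,"dz":0,"yaw":-10,"gripper":0.5},{"dx":0,"dy":0,"dz":0,"yaw":-15,"gripper":0.5},{"dx":0,"dy":0,"dz":0,"yaw":-20,"gripper":0.5},{"dx":0,"dy":0,"dz":0,"yaw":-24,"gripper":0.5}])

```text
clock: 6.55
tcp_pos: [0.5286, 0.1759, 0.1488]
orientation: [-1.245, 2.881, -0.0]
contact_force: [-0.7, 0.7, 11.7]
grip_width: 0.0574
gripper_force: 85.4
```

```bash
python3 plan.py
python3 - <<'E'
from bench import imaging,status
print(status.get_obs()["moment"])
import cv2,numpy as np
w=imaging.grab_frame("wrist")
cv2.imwrite("pics/w3.png",w["color"][50:350,140:500,::-1])
E
```

```text
R [[-0.6854, -0.7282, 0.0032], [-0.7282, 0.6854, 0.0011], [-0.003, -0.0016, -1.0]] tcp [0.52859077 0.17587175 0.14876399] j [-0.42  0.41 -0.01  1.94  0.01  0.79  1.95] F [-0.7  0.7 11.7] w 0.057446662624315255 6.55
[ 0.02107786  0.11770179 -0.14127099]
```

View pics/w3.png

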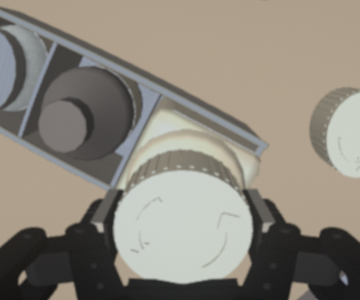

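The markings on the cap sit where they did relative to the fingers, so it turned about 61° with them. I'll lift it straight up now.

send_rows(steps=[{"dx":0,"dy":0,"dz":-0.4,"yaw":0,"gripper":0.5},{"dx":0,"dy":0,"dz":-0.8,"yaw":0,"gripper":0.5},{"dx":0,"dy":0,"dz":-1.2,"yaw":0,"gripper":0.5},{"dx":0,"dy":0,"dz":-1.6,"yaw":0,"gripper":0.5},{"dx":0,"dy":0,"dz":-2,"yaw":0,"gripper":0.5}])

```text
clock: 7.22
tcp_pos: [0.5266, 0.1754, 0.167]
orientation: [1.243, -2.884, 0.0]
contact_force: [-0.3, 0.2, 0.1]
grip_width: 0.0572
gripper_force: 85.2
```

send_rows(steps=[{"dx":0,"dy":0,"dz":-0.8,"yaw":0,"gripper":0.5},{"dx":0,"dy":0,"dz":-1.8,"yaw":0,"gripper":0.5},{"dx":0,"dy":0,"dz":-3,"yaw":0,"gripper":0.5},{"dx":0,"dy":0,"dz":-4.2,"yaw":0,"gripper":0.5},{"dx":0,"dy":0,"dz":-5.4,"yaw":0,"gripper":0.5}])

```text
clock: 7.85
tcp_pos: [0.5272, 0.1757, 0.2224]
orientation: [-1.243, 2.885, 0.0]
contact_force: [-0.1, 0.6, -0.1]
grip_width: 0.0576
gripper_force: 85.1
```

send_rows(steps=[{"dx":0,"dy":0,"dz":-1.2,"yaw":0,"gripper":0.5},{"dx":0,"dy":0,"dz":-2.4,"yaw":0,"gripper":0.5},{"dx":0,"dy":0,"dz":-3.6,"yaw":0,"gripper":0.5},{"dx":0,"dy":0,"dz":-4.4,"yaw":0,"gripper":0.5},{"dx":0,"dy":0,"dz":-4.7,"yaw":0,"gripper":0.5}])

```text
clock: 8.48
tcp_pos: [0.5272, 0.1758, 0.2689]
orientation: [-1.243, 2.884, 0.0]
contact_force: [0.7, -0.2, -0.7]
grip_width: 0.0575
gripper_force: 85.1
```

send_rows(steps=[{"dx":0,"dy":0,"dz":0,"yaw":0,"gripper":0.5},{"dx":0,"dy":0,"dz":0,"yaw":0,"gripper":0.5},{"dx":0,"dy":0,"dz":0,"yaw":0,"gripper":0.5},{"dx":0,"dy":0,"dz":0,"yaw":0,"gripper":0.5}])

```text
clock: 8.98
tcp_pos: [0.527, 0.1757, 0.2681]
orientation: [1.243, -2.885, -0.0]
contact_force: [-0.2, -0.1, -0.2]
grip_width: 0.0573
gripper_force: 85.1
```

```bash
python3 plan.py
python3 - <<'E'
from bench import imaging
import cv2,numpy as np
from h import world
f=imaging.grab_frame("side"); w=imaging.grab_frame("wrist")
P=world(f); m=np.zeros(P.shape[:2],bool); m[60:260,180:420]=1
a=cv2.resize(f["color"][60:260,180:420],(420,350)); b=w["color"][0:350,130:510]
cv2.imwrite("pics/s4.png",np.hstack([a,b])[:,:,::-1])
E
```

```text
R [[-0.6867, -0.7269, -0.0004], [-0.7269, 0.6867, -0.0001], [0.0003, 0.0002, -1.0]] tcp [0.52699836 0.17566745 0.26807868] j [-0.43  0.27 -0.01  1.83  0.    1.04  1.95] F [-0.2 -0.1 -0.2] w 0.057323261008185813 8.975
```

View pics/s4.png

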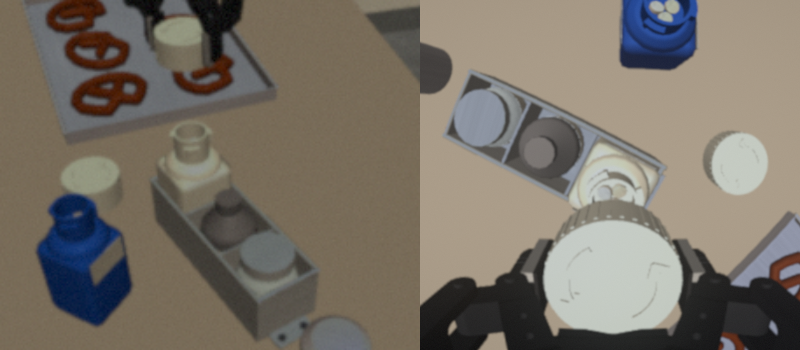

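The cap is off and held at (180,45) in the side view. The open bottle stands in its bay at (192,160), and the other things are where they were.

```bash
python3 -c "
from bench import workorder
print(workorder.hand_in())"
```

```text
the job is handed in; nothing more can be done
None
```

The tablet bottle is open and the job is handed in: the cap was pressed, turned about 61° anticlockwise and lifted off, and is gripped level about 10 cm above the mouth, with the bottle standing in its bay and nothing else seen to have moved.

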